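# Catch the case lid and lower it shut

### The job

The yellow lid of the reference-standard case stands open, upright at its hinge. Push it from behind with the fingers so that it tips over and falls towards the front of the case, catch it on a finger while it is still well up and bring it to a halt there for a moment, then lower it gently on the finger until it is fully shut, with no drop or slam at the end. Never pinch the lid or force it, and leave everything else on the bench where it is.

Things in the scene. Friction and masses are not known exactly. Their poses are not given: they have to be found in the camera images.
- lid (a joint): lid opening, rad: 0 fully shut (level on the rim), 1.57 upright, 1.8 leaning back on its stop. Lid 0.25 kg (+-15 %). Stiff, damped hinge: between about 1.35 and 1.61 it stays where it is left; tipped below about 1.3 it falls shut by itself, creeping at first (some 2 to 4 s from 1.25 to 0.4), then at about 0.6 rad/s; lowered at under 0.3 rad/s it is gentle. 1 to 2 N at its edge hold it up.
- case: fixed grey carrying case, a reference standard in its foam bed; outside 120 (its x) x 220 (its y) x 75 mm high. Origin: centre of its underside, on the table; x points from its front (robot side, over which the lid's tab ends up) to the hinge side, z up
- lid_hinge (a point): middle of the hinge line, on the far upper edge of the case: 60 mm along the case's x and 75 mm above its origin; the line runs along the case's y. The yellow lid panel is 122 mm long from here, 224 mm wide and 12 mm thick; its underside lies on the rim when shut
- lid_edge (a point): centre of the round free edge (10 mm thick, 80 mm long) of the black tab in the middle of the lid's free side, moving with the lid: when shut, 152 mm from the hinge line towards the front and 5 mm above it. The tab, 80 mm wide and 10 mm thick, then overhangs the case's front wall by 37 mm, free below: a finger sloping in under it can carry the edge right down to shut
- meter: bystander, loose: orange handheld multimeter lying flat, 190 x 90 x 45 mm; origin in the centre of its underside
- resistor: bystander, loose: green standard-resistor can, 72 mm across, 95 mm tall with its posts; origin in the centre of its underside
- jar: bystander, loose: small jar with blue cap, 60 mm across, 75 mm tall; origin in the centre of its underside
- adapter: bystander, loose: small red two-pin plug adapter, 52 x 30 x 20 mm; origin in the centre of its underside
- driver: bystander, loose: blue-handled screwdriver lying flat, 170 mm long; origin in the centre of its underside
- tray: bystander, loose: empty open blue parts tray, 100 x 140 x 30 mm; origin in the centre of its underside

How it is judged:
On the way, in this order (a step that is already met when the one before it is completed fails the run):
1. the lid has been tipped over (below 1.3 rad) (value of joint lid below 1.3 rad).
2. the lid is caught and held almost still on the fingers for 0.2 s, still 0.25 to 1.15 rad open (value of joint lid between 0.25 and 1.15 rad and velocity of joint lid between -0.1 and 0.1 rad/s and contact force between the fingers and lid above 0.1 N), for 0.2 s.
3. the lid is shut (under 0.03 rad) (value of joint lid below 0.03 rad), for 0.2 s.
At the end, for the whole second after the job is handed in: The lid is shut to within 0.03 rad (5 mm at its edge) and at rest, and no bystander stands more than 20 mm from where it was (value of joint lid below 0.03 rad and velocity of joint lid between -0.05 and 0.05 rad/s and distance of each of meter, resistor, jar, adapter, driver, tray from where it was at the start of the episode below 0.02 m); the robot touches nothing.
It fails at once if the lid drops or slams: faster than 0.42 rad/s (about 60 mm/s at its edge) while between 0.25 and 0.04 rad open (value of joint lid between 0.04 and 0.25 rad and velocity of joint lid below -0.42 rad/s).
It fails at once if the lid is pinched or forced: more than 30 N between fingers and lid (contact force between the fingers and lid above 30 N).
It fails at once if a bystander is pushed, lifted or carried more than 20 mm from its place (distance of any of meter, resistor, jar, adapter, driver, tray from where it was at the start of the episode above 0.02 m).
It also fails if it takes over 51 s, if anything falls off the work surface, if the arm or the gripper's body presses on something with over 40 N, if the wrist force passes 120 N, or if a joint passes its speed limit or range.

### The arm

A 6-joint arm with a two-finger parallel gripper is mounted at the origin on the work surface. World frame = base frame: x ahead of the robot, y to its left, z up, the work surface at z = 0. Lengths are in m, angles in rad, forces in N, time in s.
With the tool pointing down it reaches from about 0.375 to 0.9 m from the base axis. Payload 3.1 kg.
Tool frame: the origin (TCP) lies on the centre line of the jaws, within the pads' length; the fingertips stand robot.tip_reach ahead of it and the grasp point (between the pads) lies 8 mm behind it (robot.tip_reach is the distance from the TCP to the fingertips, in m); z points along the fingers, y is the line along which they close (so a half turn about z gives the same grasp; the last joint's range is limited). The gripper opens to 87 mm and grips with 3 to 60 N. Pads are 19 mm wide; open, the fingers measure 117 mm over their backs; the gripper's body (75 mm by 190 mm) begins 51 mm behind the grasp point.
Start: joints at [-1.504, 0.527, 1.433, -0, 1.181, -0.178], TCP at [0.152, -0.606, 0.234] pointing down, gripper open.
Joint ranges: [-3.08, 3.08], [-0.75, 2.2], [0.22, 2.44], [-1.43, 4.57], [0, 2.65], [-2.85, 2.85]. Speed limits (rad/s): [2.79, 2.79, 3.14, 3.14, 3.14, 3.14].

### API

Orientations are given as a unit quaternion [x, y, z, w].
In Python, from rig import robot gives the robot as it stands.
- The arm moves only by the tool jog_arm, never from a script. Its argument "motion" is one flat list of numbers, 7 for each row, row after row: the shift along the tool's x, y, z scaled (see below), then the turn, a rotation vector about the tool's x, y, z scaled (see below), then the gripper's target within -1 to 1 (shut at 1, half-way at 0, fully open at -1). In form: [x, y, z, rx, ry, rz, hand, x, y, z, rx, ry, rz, hand, ...]. A call has 1 to 12 rows; each row shifts and turns the commanded pose from where the row before left it, along the tool's axes as they then stand; what a row does not reach is not made up. The controller multiplies each number of a shift by 4 cm and each number of a turn by 4 degrees. A row lasts 1/8 s, in which the tool goes at most 62.5 mm and 10.7 degrees, less where a joint would pass 70% of its speed; a pose out of reach is approached as far as the arm can. A call with a number of a shift or a turn outside -1 to 1 is refused whole. A call with a gripper value outside its range is refused whole. The fingers move at their own pace and stop on an object; "grip_force" is the grip in N (left out, the last holds). Time passes only in rows, so rows that do not move let the fingers close. It gives the time, the measured TCP pose, the force, the opening and the grip force at its end, in the units of the state.
- robot.get_obs(): the state, without advancing time (a new reading comes with each control period).
- robot.camera(name): name is "scene" or "top" or "wrist"; returns the picture (400x640x3 uint8, blue, green, red); there is no depth.
- robot.calibration(name): a dict with "fx", "fy", "cx", "cy" (pixels), "R" (3x3) and "t" (3): a world point X has camera coordinates R X + t; the wrist camera has in their place "T_tool_cam" (4x4, takes a point from camera to tool coordinates, whose origin is the TCP and whose axes are the flange's). Camera axes: x right, y down, z forward; pixel columns grow to the right and rows downward; lengths in m; the calibration is good to about 2 mm. A picture is of the moment at which its call begins: read the wrist's pose just before it. calibration takes no time and is no camera call.
- robot.hand_in(): hands the job in; it is judged then, once.
The state is a dict: "time": time; "q": joint angles; "joint_velocities": joint speeds; "joint_torque": joint torques, N m; "position": TCP position; "tool_rot": TCP orientation; "ft_force": force on the tool from outside, world axes, zero at the start; "moment": the same for the moment, N m; "grip_width": finger opening in m; "grip_force": force on a finger pad.
Only numpy, scipy, OpenCV 4.12 (cv2) and the standard library are available. Lean on these libraries where they do the work, as an engineer would, in place of code of your own. Each camera call takes 0.05 s, during which the arm holds its last target. There are 200 camera calls.

## Working session

There is one attempt and no reset: what is moved stays moved. The work goes in short steps, Python scripts to look and compute and a tool call to move; the robot and the scene stay as the last step left them, time stands still between calls to the robot, and variables do not carry over. Pictures are saved under pics/ and viewed, at most 12 in all, crops included, and the job is handed in when it is done.

Besides the shell and the picture viewer there is one more tool, called after "Emit:" by a JSON object that holds its "name" and its "arguments". jog_arm: Moves the arm, as the interface text tells. Shifts and turns lie within -1 to 1; 1 stands for 4 cm of shift or 4 degrees of turn. Its arguments: {"type":"object","properties":{"motion":{"type":"array","items":{"type":"number"}},"grip_force":{"type":"number"}},"required":["motion"]}

```bash
mkdir -p pics; ls
python3 - <<'E'
from rig import robot
import cv2
o=robot.get_obs()
print(o,robot.tip_reach)
for n in("scene","top"):
    cv2.imwrite(f"pics/{n}0.png",robot.camera(n)); c=robot.calibration(n); print(n,c)
print(robot.calibration("wrist"))
E
```

```text
pics
{'time': 0.0, 'q': array([-1.50445255e+00,  5.28431231e-01,  1.43392161e+00, -1.37555446e-05,
        1.18140063e+00, -1.78484375e-01]), 'joint_velocities': array([-0.00042839, -0.0014292 ,  0.00186898,  0.00041656, -0.00020301,
       -0.00053851]), 'joint_torque': array([ 2.37195854e-03, -4.40039170e+01, -1.76592010e+01,  6.33570878e-02,
        5.81863336e-02, -1.62264178e-04]), 'position': array([ 0.15147928, -0.60562201,  0.23258694]), 'tool_rot': array([ 9.92515850e-01,  1.22111100e-01,  5.41970601e-05, -1.07906783e-03]), 'ft_force': array([ 0.63605139, -0.06548289,  0.57104324]), 'moment': array([ 0.0241793 , -0.00105643, -0.01318046]), 'grip_force': 0.0, 'grip_width': 0.08673230317120804} 0.011
scene {'fx': 425.03284518957395, 'fy': 425.03284518957395, 'cx': 323.3530769259741, 'cy': 198.61275069065536, 'R': array([[ 0.43555938,  0.90014238, -0.00563192],
       [ 0.74548607, -0.36421709, -0.55820823],
       [-0.50451813,  0.23893431, -0.82968178]]), 't': array([-0.25837604, -0.29953323,  1.34059018])}
top {'fx': 406.9914292298839, 'fy': 406.9914292298839, 'cx': 322.35654640893813, 'cy': 194.12194808612077, 'R': array([[-0.0220774 , -0.99973654,  0.00627941],
       [-0.99643002,  0.02149159, -0.08164146],
       [ 0.08148499, -0.00805942, -0.99664198]]), 't': array([0.05304722, 0.50614418, 1.24561656])}
{'fx': 308.0512351845319, 'fy': 308.0512351845319, 'cx': 320.94933284537774, 'cy': 200.05685843639193, 'T_tool_cam': array([[-1.09439660e-03, -9.55128419e-01, -2.96189981e-01,
         8.08959276e-02],
       [ 9.99999041e-01, -7.93924631e-04, -1.13472972e-03,
        -4.98790623e-04],
       [ 8.48660079e-04, -2.96190939e-01,  9.55128372e-01,
        -1.50446630e-01],
       [ 0.00000000e+00,  0.00000000e+00,  0.00000000e+00,
         1.00000000e+00]])}
```

View pics/scene0.png

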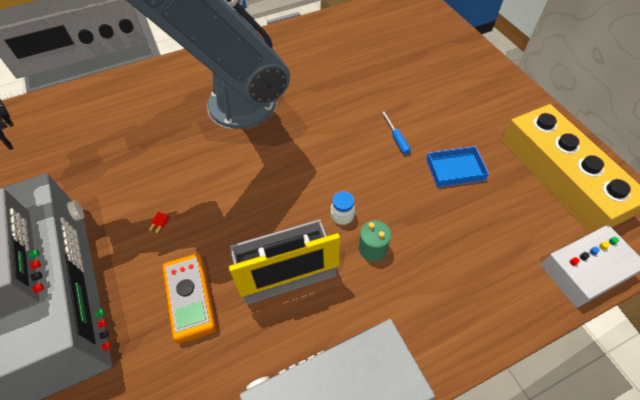

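View pics/top0.png

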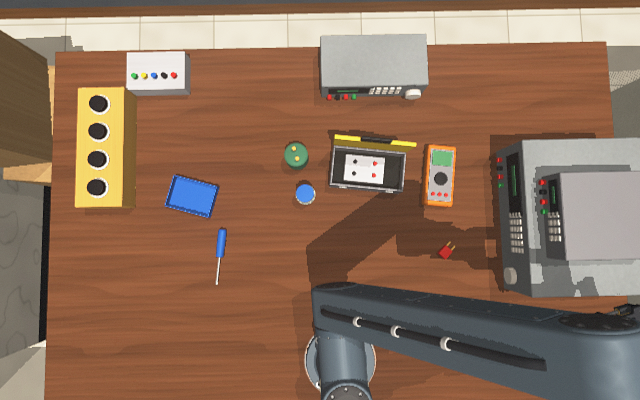

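The case is at about (367,165) in the top view with the lid's yellow edge at (335–415, 140). In the scene view, the lid's back is at (285,265). I'll enlarge the top view to get corners.

Run:
```python
import cv2,numpy as np
a=cv2.imread("pics/top0.png")[120:205,315:435]; b=cv2.imread("pics/scene0.png")[210:310,220:350]
a=cv2.resize(a,(720,510),interpolation=cv2.INTER_CUBIC);cv2.imwrite("pics/t1.png",a)
for n,sl in(("top",(slice(120,205),slice(315,435))),("scene",(slice(210,310),slice(220,350)))):
    im=cv2.imread(f"pics/{n}0.png"); h=cv2.cvtColor(im,cv2.COLOR_BGR2HSV); m=cv2.inRange(h,(22,150,90),(34,255,255))
    k=np.zeros_like(m);k[sl]=m[sl]; ys,xs=np.nonzero(k); p=np.c_[xs,ys].astype(np.float32)
    print(n,len(p),cv2.convexHull(p).reshape(-1,2).astype(int).tolist())
```

```text
top 590 [[416, 144], [415, 146], [407, 150], [392, 150], [344, 145], [335, 144], [334, 143], [334, 135], [335, 134], [337, 134], [397, 140], [415, 142]]
scene 2135 [[339, 264], [337, 266], [335, 267], [259, 291], [243, 296], [242, 296], [240, 295], [229, 270], [228, 267], [228, 266], [229, 265], [238, 262], [311, 240], [332, 234], [336, 233], [338, 233], [339, 235]]
```

View pics/t1.png

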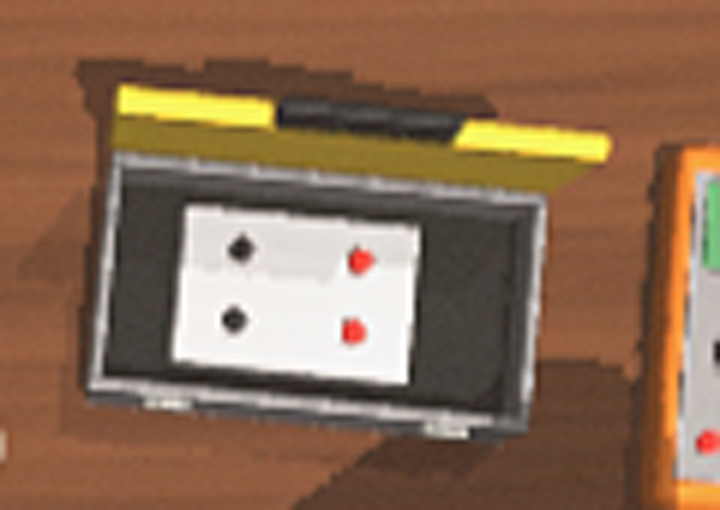

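The crop shows the rim corners at about (330,185), (402,191), (406,153) and (334,146) in full-image pixels. The lid's top edge runs from (334,135) to (417,143).

```bash
cat > h.py <<'E'
import numpy as np
from rig import robot
def ray(n,u,v):
    c=robot.calibration(n);R=np.array(c["R"]);d=R.T@np.array([(u-c["cx"])/c["fx"],(v-c["cy"])/c["fy"],1]);return -R.T@np.array(c["t"]),d
def onz(n,u,v,z):
    o,d=ray(n,u,v);return o+d*(z-o[2])/d[2]
def proj(n,X):
    c=robot.calibration(n);p=np.array(c["R"])@X+c["t"];return np.array([c["fx"]*p[0]/p[2]+c["cx"],c["fy"]*p[1]/p[2]+c["cy"]])
def tri(a,b):
    (o1,d1),(o2,d2)=ray("top",*a),ray("scene",*b)
    s=np.linalg.lstsq(np.c_[d1,-d2],o2-o1,rcond=None)[0];p,q=o1+s[0]*d1,o2+s[1]*d2;return (p+q)/2,np.linalg.norm(p-q)
E
python3 - <<'E'
from h import *
np.set_printoptions(precision=4,suppress=True)
C=[onz("top",315+u/6,120+v/6,.075) for u,v in((90,386),(525,424),(545,197),(117,155))]
for c in C:print(c)
for i in range(4):print(np.linalg.norm(C[i]-C[i-1]))
m=sum(C)/4;print("centre",m, [np.degrees(np.arctan2(*(d[1::-1]))) for d in (C[3]-C[0],C[2]-C[1],(C[0]-C[1]),(C[3]-C[2]))])
print(tri((334.3,134.5),(338.5,233.5)),tri((416.5,142.5),(228.5,266)))
print("scene cam",ray("scene",0,0)[0],"top",ray("top",0,0)[0])
# bystanders
for n,(u,v) in dict(meter=(440,175),res=(296,155),jar=(305,194),adapter=(446,250)).items():print(n,onz("top",u,v,{"meter":.045,"res":.09,"jar":.075,"adapter":.02}[n]))
E
```

```text
[0.5315 0.019  0.075 ]
[ 0.5079 -0.1968  0.075 ]
[ 0.6218 -0.2112  0.075 ]
[0.6476 0.0027 0.075 ]
0.11718053545728499
0.21704983731305547
0.11479265111157332
0.2154199941227096
centre [ 0.5772 -0.0966  0.075 ] [np.float64(-7.983760520978224), np.float64(-7.19978771056937), np.float64(83.75390836753157), np.float64(83.12888745890653)]
(array([0.6518, 0.0071, 0.2054]), np.float64(0.0015238116884778387)) (array([ 0.6249, -0.2121,  0.2089]), np.float64(0.0009938110565071328))
scene cam [ 1.0122 -0.1968  0.9436] top [0.404  0.0522 1.2824]
meter [ 0.5562 -0.32    0.045 ]
res [0.6194 0.118  0.09  ]
jar [0.5042 0.0941 0.075 ]
adapter [ 0.3262 -0.3354  0.02  ]
```

```bash
cat >> h.py <<'E'
from scipy.spatial.transform import Rotation as Ro, Slerp
YAW=-7; H=np.array([.637,-.104,.075]); e=np.array([np.cos(np.radians(YAW)),np.sin(np.radians(YAW)),0]); Z=np.array([0,0,1.])
def ori(psi,yaw=YAW):
    # tool y along case x, z down, then tilt psi so that z slopes towards +x
    y=np.array([np.cos(np.radians(yaw)),np.sin(np.radians(yaw)),0]);z=-Z
    return Ro.from_matrix(np.c_[np.cross(y,z),y,z])*Ro.from_euler("x",-psi,degrees=True)
def W(x,z,y=0): # hinge frame (mm): x along case x, z up, y along case y
    return H+(x*e+z*Z+y*np.cross(Z,e))/1000
def plan(segs,p=None,R=None):
    # segs: (target position, orientation, rows)
    if p is None:
        o=robot.get_obs();p=o["position"];R=Ro.from_quat(o["tool_rot"])
    for P,Q,n in segs:
        for k in range(n):
            f=1/(n-k);dr=(R.inv()*Q).as_rotvec()*f;d=R.inv().apply(P-p)*f
            r=np.round(np.r_[d/.04,np.degrees(dr)/4],2)
            print(r.tolist(), "!!" if abs(r).max()>1 else "");p=p+R.apply(r[:3]*.04);R=R*Ro.from_rotvec(np.radians(r[3:]*4))
        print("->",p.round(4))
    return p,R
E
python3 - <<'E'
from h import *
o=robot.get_obs();p=o["position"];R=Ro.from_quat(o["tool_rot"])
plan([(p+[0,.03,.08],R,2),(np.array([.2,-.38,.33]),ori(0,-45),9),(np.array([.40,-.25,.33]),ori(0),9),(W(-46,212),ori(40),11)])
E
```

```text
[0.09, -0.37, -1.0, 0.0, 0.0, 0.0] 
[0.09, -0.36, -1.0, 0.0, 0.0, 0.0] 
-> [ 0.1514 -0.5758  0.3127]
[0.26, -0.5, -0.05, -0.0, -0.0, -0.86] 
[0.29, -0.48, -0.05, -0.0, -0.0, -0.86] 
[0.32, -0.46, -0.05, -0.0, -0.0, -0.86] 
[0.35, -0.44, -0.05, -0.0, -0.0, -0.86] 
[0.37, -0.42, -0.04, -0.0, -0.0, -0.86] 
[0.4, -0.39, -0.05, -0.01, -0.0, -0.86] 
[0.42, -0.37, -0.04, -0.0, -0.0, -0.86] 
[0.44, -0.34, -0.05, -0.01, -0.01, -0.86] 
[0.46, -0.32, -0.04, -0.0, -0.01, -0.86] 
-> [ 0.1998 -0.3801  0.3299]
[0.65, 0.14, -0.0, -0.0, 0.0, -1.06] !!
[0.64, 0.18, -0.0, -0.0, 0.0, -1.06] !!
[0.62, 0.23, -0.0, -0.0, 0.0, -1.05] !!
[0.6, 0.28, -0.0, -0.0, 0.0, -1.06] !!
[0.58, 0.32, -0.0, -0.0, 0.0, -1.05] !!
[0.56, 0.36, -0.0, -0.0, 0.0, -1.06] !!
[0.53, 0.4, -0.0, -0.0, 0.0, -1.05] !!
[0.49, 0.44, -0.0, -0.0, 0.0, -1.06] !!
[0.46, 0.48, -0.01, -0.0, 0.0, -1.05] !!
-> [ 0.4    -0.25    0.3302]
[0.4, 0.39, 0.1, -0.91, 0.0, -0.0] 
[0.39, 0.38, 0.12, -0.91, 0.0, -0.0] 
[0.4, 0.37, 0.15, -0.91, 0.0, -0.0] 
[0.39, 0.36, 0.17, -0.91, 0.0, -0.0] 
[0.4, 0.35, 0.19, -0.91, 0.0, -0.0] 
[0.39, 0.34, 0.21, -0.91, 0.0, -0.0] 
[0.4, 0.33, 0.24, -0.91, 0.0, -0.0] 
[0.39, 0.31, 0.26, -0.91, 0.0, -0.0] 
[0.4, 0.29, 0.27, -0.91, 0.0, -0.0] 
[0.39, 0.28, 0.3, -0.91, 0.0, -0.0] 
[0.4, 0.26, 0.31, -0.9, 0.0, -0.0] 
-> [ 0.5914 -0.0983  0.287 ]
```

Emit:
{"name": "jog_arm", "arguments": {"motion": [0.1,-0.35,-1,0,0,0,-1,0.1,-0.35,-1,0,0,0,-1,0.26,-0.5,-0.05,0,0,-0.9,-1,0.3,-0.48,-0.05,0,0,-0.9,-1,0.32,-0.46,-0.05,0,0,-0.9,-1,0.35,-0.44,-0.05,0,0,-0.9,-1,0.37,-0.42,-0.05,0,0,-0.9,-1,0.4,-0.4,-0.05,0,0,-0.9,-1,0.42,-0.37,-0.05,0,0,-0.9,-1,0.44,-0.34,-0.05,0,0,-0.9,-1,0.46,-0.32,-0.05,0,0,-0.9,-1]}}

```text
time: 1.48
position: [0.1989, -0.3794, 0.3313]
tool_rot: [0.919, 0.395, 0.0, -0.0]
ft_force: [-0.1, -0.5, 0.2]
grip_width: 0.0872
grip_force: 0.0
```

Emit:
{"name": "jog_arm", "arguments": {"motion": [0.65,0.14,0,0,0,-1,-1,0.64,0.18,0,0,0,-1,-1,0.62,0.23,0,0,0,-1,-1,0.6,0.28,0,0,0,-1,-1,0.58,0.32,0,0,0,-1,-1,0.56,0.36,0,0,0,-1,-1,0.53,0.4,0,0,0,-1,-1,0.49,0.44,0,0,0,-1,-1,0.46,0.48,0,0,0,-1,-1]}}

```text
time: 2.6
position: [0.3983, -0.2478, 0.3312]
tool_rot: [0.751, 0.66, -0.0, -0.0]
ft_force: [0.4, 0.0, 0.5]
grip_width: 0.0868
grip_force: 0.0
```

Run:
```python
from h import *
o=robot.get_obs();print(o["time"],o["position"],o["q"],o["ft_force"])
plan([(W(-46,212),ori(40),11)])
```

```text
2.6 [ 0.3983292  -0.24781499  0.33120461] [-7.95368888e-01  1.98169538e-01  1.67340930e+00 -7.18031014e-05
  1.27091009e+00 -6.65508737e-01] [0.35797653 0.00684824 0.51601943]
[0.39, 0.39, 0.1, -0.91, 0.0, -0.01] 
[0.39, 0.38, 0.13, -0.91, 0.0, -0.01] 
[0.39, 0.38, 0.15, -0.91, 0.0, -0.01] 
[0.39, 0.37, 0.17, -0.91, 0.0, -0.01] 
[0.39, 0.35, 0.2, -0.91, 0.0, -0.01] 
[0.39, 0.34, 0.22, -0.91, 0.01, -0.01] 
[0.4, 0.33, 0.24, -0.91, 0.0, -0.01] 
[0.39, 0.31, 0.26, -0.91, 0.0, -0.01] 
[0.39, 0.3, 0.28, -0.91, 0.01, -0.01] 
[0.4, 0.28, 0.29, -0.91, 0.0, -0.01] 
[0.39, 0.25, 0.31, -0.91, 0.01, -0.0] 
-> [ 0.5912 -0.0985  0.2869]
```

Emit:
{"name": "jog_arm", "arguments": {"motion": [0.39,0.39,0.1,-0.91,0,0,-1,0.39,0.38,0.13,-0.91,0,0,-1,0.39,0.38,0.15,-0.91,0,0,-1,0.39,0.37,0.17,-0.91,0,0,-1,0.39,0.35,0.2,-0.91,0,0,-1,0.39,0.34,0.22,-0.91,0,0,-1,0.39,0.33,0.24,-0.91,0,0,-1,0.39,0.31,0.26,-0.91,0,0,-1,0.39,0.3,0.28,-0.91,0,0,-1,0.39,0.28,0.29,-0.91,0,0,-1,0.39,0.25,0.31,-0.91,0,0,-1]}}

```text
time: 3.98
position: [0.5917, -0.1008, 0.287]
tool_rot: [0.707, 0.619, 0.226, 0.258]
ft_force: [-1.0, 1.3, 0.9]
grip_width: 0.0871
grip_force: 0.0
```

Run:
```python
from h import *
import cv2
o=robot.get_obs();print(o["time"],o["position"],o["q"],o["ft_force"])
R=Ro.from_quat(o["tool_rot"]);print(R.as_matrix().round(3))
im=robot.camera("wrist");s=robot.camera("scene")[190:310,200:370]
cv2.imwrite("pics/w2.png",np.vstack([im,cv2.resize(s,(640,452),interpolation=cv2.INTER_CUBIC)[:200]]))
c=robot.calibration("wrist");T=np.array(c["T_tool_cam"])
def pw(X):
    t=R.inv().apply(X-o["position"]);q=T[:3,:3].T@(t-T[:3,3]);return (c["fx"]*q[0]/q[2]+c["cx"],c["fy"]*q[1]/q[2]+c["cy"])
for nm,X in dict(tabL=W(5,157,40),tabR=W(5,157,-40),lidL=W(6,122,112),lidR=W(6,122,-112),rimFL=W(-120,0,110),hingeL=W(0,0,110)).items():print(nm,np.round(pw(X)))
plan([(W(10,146),ori(40),8)])
```

```text
3.975 [ 0.59169585 -0.1007751   0.2870265 ] [-0.45907058  0.26595321  1.96066654  0.72332214  0.31751252 -0.95167985] [-0.95196726  1.32771831  0.92073679]
[[ 0.132  0.758  0.639]
 [ 0.991 -0.101 -0.085]
 [-0.     0.644 -0.765]]
tabL [326. 160.]
tabR [327. 257.]
lidL [296.  59.]
lidR [304. 310.]
rimFL [77. 66.]
hingeL [222.  73.]
[0.0, 0.01, 0.27, -0.01, 0.01, -0.01] 
[0.0, 0.01, 0.27, -0.01, 0.01, -0.01] 
[0.01, 0.01, 0.27, -0.0, 0.01, -0.02] 
[0.0, 0.01, 0.27, -0.01, 0.0, -0.01] 
[0.01, 0.0, 0.27, -0.0, 0.01, -0.02] 
[0.0, 0.01, 0.26, -0.01, 0.0, -0.01] 
[0.01, 0.0, 0.27, -0.0, 0.01, -0.02] 
[0.0, 0.01, 0.26, -0.01, 0.0, -0.01] 
-> [ 0.647  -0.1053  0.2211]
```

View pics/w2.png

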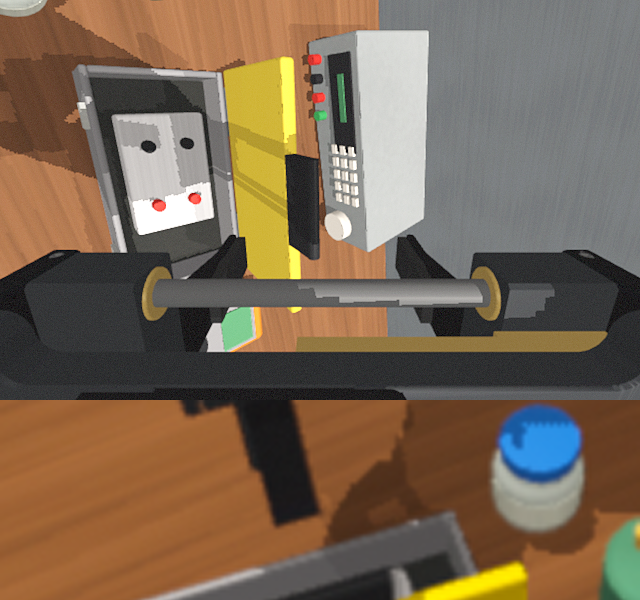

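The wrist view agrees with my estimates. The rim corner is at (77,66), the hinge end at (222,73), and the tab's top edge at (320,160)–(320,257), so the lid is about 5 mm forward of vertical. Before committing, I'll fit simple arm kinematics to confirm that the final pose is reachable.

```bash
cat > fk.py <<'E'
from h import *
from scipy.optimize import least_squares
D=[([-1.50445,.52843,1.43392,0,1.1814,-.17848],[.15148,-.60562,.23259],[.992516,.122111,0,-.00108]),
([-.795369,.19817,1.67341,0,1.27091,-.665509],[.398329,-.247815,.331205],None),
([-.45907058,.26595321,1.96066654,.72332214,.31751252,-.95167985],[.59169585,-.1007751,.2870265],[.707,.619,.226,.258])]
r=lambda ax,a:Ro.from_euler(ax,a)
def fk(q,P):
    L2,L3,d,zs,L=P; A=r('z',q[0])*r('y',q[1]);B=A*r('y',q[2]);C=B*r('z',q[3])*r('y',q[4])
    w=np.array([0,0,zs])+A.apply([0,0,L2])+r('z',q[0]).apply([0,d,0])+B.apply([0,0,L3])
    return w+C.apply([0,0,L]),C*r('z',q[5])
def res(P):return np.concatenate([fk(q,P)[0]-p for q,p,_ in D])
P=least_squares(res,[.45,.4,.11,.25,.25]).x
M=(fk(D[0][0],P)[1].inv()*Ro.from_quat(D[0][2]))
LO=np.array([-3.08,-.75,.22,-1.43,0,-2.85]);HI=np.array([3.08,2.2,2.44,4.57,2.65,2.85])
def ik(p,Q,q0):
    f=lambda q:np.r_[(fk(q,P)[0]-p)*5,((fk(q,P)[1]*M).inv()*Q).as_rotvec()]
    s=least_squares(f,np.clip(q0,LO+.001,HI-.001),bounds=(LO,HI));return s.x,abs(s.fun).max()
E
python3 - <<'E'
from fk import *
np.set_printoptions(precision=3,suppress=True)
print(P,abs(res(P)).max(),M.as_rotvec())
print(((fk(D[2][0],P)[1]*M).inv()*Ro.from_quat(D[2][2])).magnitude())
q=D[2][0]
for psi in(30,40,50):
  q=D[2][0]
  for x,z in((10,146),(-20,140),(-60,130),(-90,80),(-110,50),(-117,24),(-160,60)):
    q,e_=ik(W(x,z),ori(psi),q);print(psi,x,z,q,round(e_,4))
E
```

```text
[0.586 0.347 0.114 0.113 0.249] 0.010251119487166116 [ 0.    -0.     1.571]
0.0004488538971250297
30 10 146 [-0.387  0.426  1.795  0.319  0.431 -0.522] 0.0
30 -20 140 [-0.403  0.391  1.884  0.378  0.385 -0.598] 0.0
30 -60 130 [-0.428  0.348  2.002  0.491  0.325 -0.736] 0.0
30 -90 80 [-0.45   0.384  2.157  1.017  0.19  -1.295] 0.0
30 -110 50 [-0.466  0.416  2.252  1.713  0.171 -2.016] 0.0
30 -117 24 [-0.472  0.462  2.307  2.192  0.212 -2.508] 0.0
30 -160 60 [-0.515  0.342  2.365  1.849  0.2   -2.199] 0.0
40 10 146 [-0.406  0.406  1.929  0.96   0.222 -1.168] 0.0
40 -20 140 [-0.425  0.374  2.015  1.194  0.208 -1.421] 0.0
40 -60 130 [-0.454  0.336  2.131  1.552  0.211 -1.809] 0.0
40 -90 80 [-0.48   0.389  2.285  2.279  0.301 -2.58 ] 0.0
40 -110 50 [-0.499  0.436  2.382  2.509  0.412 -2.844] 0.0
40 -117 24 [-0.521  0.482  2.41   2.49   0.461 -2.85 ] 0.0295
40 -160 60 [-0.542  0.353  2.44   2.352  0.36  -2.727] 0.0461
50 10 146 [-0.425  0.408  2.055  2.198  0.287 -2.417] 0.0
50 -20 140 [-0.447  0.381  2.141  2.298  0.333 -2.539] 0.0
50 -60 130 [-0.48   0.351  2.257  2.395  0.407 -2.674] 0.0
50 -90 80 [-0.524  0.418  2.391  2.51   0.566 -2.85 ] 0.0238
50 -110 50 [-0.557  0.456  2.44   2.472  0.608 -2.85 ] 0.0623
50 -117 24 [-0.561  0.499  2.44   2.46   0.603 -2.85 ] 0.1072
50 -160 60 [-0.551  0.359  2.44   2.396  0.434 -2.777] 0.1509
```

Run:
```python
from h import *
p,R=plan([(W(0,142),ori(30),8)])
```

```text
[0.0, -0.02, 0.26, 0.31, 0.01, -0.01] 
[0.0, -0.02, 0.26, 0.31, 0.0, -0.01] 
[0.01, -0.01, 0.26, 0.31, 0.01, -0.02] 
[0.0, -0.01, 0.26, 0.3, 0.0, -0.01] 
[0.01, -0.0, 0.26, 0.31, 0.01, -0.02] 
[0.0, 0.0, 0.26, 0.3, 0.0, -0.01] 
[0.01, 0.01, 0.25, 0.31, 0.01, -0.02] 
[0.0, 0.01, 0.26, 0.3, 0.0, -0.01] 
-> [ 0.6371 -0.104   0.2169]
```

Emit:
{"name": "jog_arm", "arguments": {"motion": [0,-0.02,0.26,0.31,0,0,-1,0,-0.02,0.26,0.31,0,0,-1,0,-0.01,0.26,0.31,0,0,-1,0,-0.01,0.26,0.3,0,0,-1,0,0,0.26,0.31,0,0,-1,0,0,0.26,0.3,0,0,-1,0,0.01,0.26,0.31,0,0,-1,0,0.01,0.26,0.3,0,0,-1]}}

```text
time: 5.08
position: [0.6385, -0.1083, 0.2188]
tool_rot: [0.727, 0.636, 0.171, 0.196]
ft_force: [0.9, 0.2, 0.4]
grip_width: 0.0869
grip_force: 0.0
```

Emit:
{"name": "jog_arm", "arguments": {"motion": [0,-0.15,0,0,0,0,-1,0,-0.15,0,0,0,0,-1,0,-0.15,0,0,0,0,-1,0,-0.15,0,0,0,0,-1]}}

```text
time: 5.58
position: [0.6172, -0.1046, 0.2067]
tool_rot: [0.726, 0.636, 0.172, 0.196]
ft_force: [-1.1, 0.6, -0.1]
grip_width: 0.087
grip_force: 0.0
```

```bash
cat > st.py <<'E'
from h import *
import cv2,sys
o=robot.get_obs();R=Ro.from_quat(o["tool_rot"]);d=o["position"]-H
print("t",o["time"],"hinge-frame TCP mm",np.round([d@e*1e3,d[2]*1e3,d@np.cross(Z,e)*1e3],1),"q",o["q"].round(2),"F",o["ft_force"].round(2),"psi",np.degrees(np.arccos(-R.as_matrix()[2,2])).round(1))
n=R.as_matrix()[:,1]
print("rear pad",np.round([(d+.0435*n)@e*1e3,(d+.0435*n)[2]*1e3]),"front pad",np.round([(d-.0435*n)@e*1e3,(d-.0435*n)[2]*1e3]))
if len(sys.argv)>1:
    a=cv2.resize(robot.camera("top")[110:210,310:440],(390,300),interpolation=cv2.INTER_CUBIC);b=cv2.resize(robot.camera("scene")[190:310,200:370],(425,300),interpolation=cv2.INTER_CUBIC)
    w=robot.camera("wrist")[:300,:390]; cv2.imwrite(sys.argv[1],np.hstack([w,b[:,:410]]))
E
python3 st.py pics/s3.png
```

```text
t 5.575 hinge-frame TCP mm [-19.6 131.7  -3.1] q [-0.41  0.44  1.86  0.41  0.36 -0.63] F [-1.06  0.6  -0.08] psi 30.2
rear pad [ 18. 154.] front pad [-57. 110.]
```

View pics/s3.png

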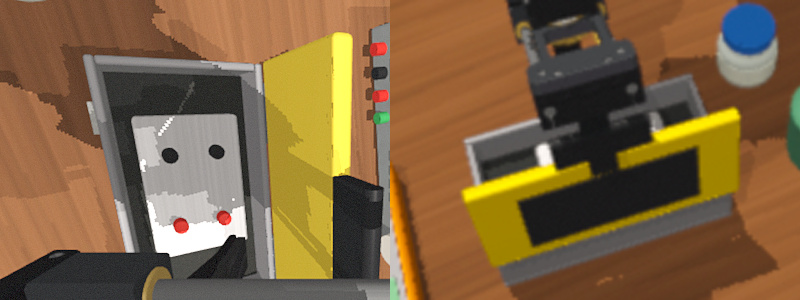

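The left panel (wrist) shows the tab between the fingers, with the front finger at (240,255) inside the lid. The right panel (scene) shows the rear finger behind the tab at about (600,160). Next I'll push.

Emit:
{"name": "jog_arm", "arguments": {"motion": [0,-0.1,0,0,0,0,-1,0,-0.1,0,0,0,0,-1,0,-0.1,0,0,0,0,-1,0,-0.12,-0.04,0,0,0,-1,0,-0.12,-0.04,0,0,0,-1,0,-0.12,-0.04,0,0,0,-1,0,-0.12,-0.04,0,0,0,-1,0,-0.12,-0.04,0,0,0,-1,0,-0.12,-0.04,0,0,0,-1,0,-0.12,-0.04,0,0,0,-1]}}

```text
time: 6.98
position: [0.5728, -0.0987, 0.1933]
tool_rot: [0.726, 0.636, 0.172, 0.196]
ft_force: [0.0, -0.5, 0.3]
grip_width: 0.0868
grip_force: 0.2
```

```bash
python3 st.py pics/s4.png
```

```text
t 6.975 hinge-frame TCP mm [-64.4 118.3  -2.6] q [-0.44  0.41  1.98  0.58  0.29 -0.83] F [ 0.03 -0.52  0.28] psi 30.2
rear pad [-27. 140.] front pad [-102.   96.]
```

View pics/s4.png

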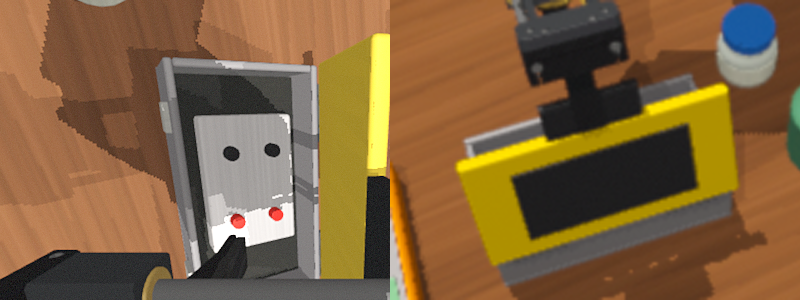

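The right panel shows the lid tilted towards the robot with its tab against the rear finger. Geometry puts it at about 1.29 rad, so I'll push a little further.

Emit:
{"name": "jog_arm", "arguments": {"motion": [0,-0.1,-0.04,0,0,0,-1,0,-0.1,-0.04,0,0,0,-1,0,-0.1,-0.04,0,0,0,-1]}}

```text
time: 7.5
position: [0.5602, -0.097, 0.1914]
tool_rot: [0.726, 0.636, 0.172, 0.196]
ft_force: [0.0, 0.1, 0.8]
grip_width: 0.087
grip_force: 0.1
```

```bash
cat > ang.py <<'E'
from h import *
import cv2
# lid angle from the mid of its free yellow edge line, outer (top) face, in the scene/top view
def row(n,th,y): # outer corner of lid free side
    return proj(n,W(-122*np.cos(th)+12*np.sin(th),122*np.sin(th)+12*np.cos(th),y))
def angle():
    im=robot.camera("scene");h=cv2.cvtColor(im,cv2.COLOR_BGR2HSV);m=cv2.inRange(h,(22,150,60),(34,255,255))
    best=[]
    for y in(-100,-85,85,100):
        ths=np.arange(0,1.6,.005);px=[row("scene",t,y) for t in ths]
        on=[m[int(round(v)),int(round(u))]>0 for u,v in px]   # front outer corner track: on yellow while th below lid angle
        k=[t for t,s in zip(ths,on) if s]; best.append((round(min(k),3),round(max(k),3)) if k else None)
    return best
print(angle())
E
python3 st.py; python3 ang.py
```

```text
t 7.5 hinge-frame TCP mm [-77.1 116.4  -2.4] q [-0.45  0.4   2.01  0.64  0.27 -0.9 ] F [0.05 0.1  0.77] psi 30.2
rear pad [-39. 138.] front pad [-115.   95.]
[(np.float64(1.12), np.float64(1.595)), (np.float64(1.125), np.float64(1.595)), (np.float64(1.125), np.float64(1.595)), (np.float64(1.125), np.float64(1.595))]
```

Emit:
{"name": "jog_arm", "arguments": {"motion": [0,0.2,0,0,0,0,-1,0,0.2,0,0,0,0,-1,0,0.2,0,0,0,0,-1,0,0.15,0,0,0,0,-1]}}

```text
time: 8.05
position: [0.5864, -0.1005, 0.2068]
tool_rot: [0.726, 0.636, 0.172, 0.196]
ft_force: [-0.1, -0.6, 0.4]
grip_width: 0.0866
grip_force: 0.0
```

```bash
python3 st.py; python3 ang.py
```

```text
t 8.05 hinge-frame TCP mm [-50.6 131.8  -2.7] q [-0.43  0.4   1.94  0.48  0.33 -0.72] F [-0.08 -0.65  0.36] psi 30.2
rear pad [-13. 154.] front pad [-88. 110.]
[(np.float64(1.065), np.float64(1.595)), (np.float64(1.07), np.float64(1.595)), (np.float64(1.065), np.float64(1.595)), (np.float64(1.07), np.float64(1.595))]
```

Emit:
{"name": "jog_arm", "arguments": {"motion": [0,0,0,0,0,0,-1,0,0,0,0,0,0,-1,0,0,0,0,0,0,-1,0,0,0,0,0,0,-1,0,0,0,0,0,0,-1,0,0,0,0,0,0,-1,0,0,0,0,0,0,-1,0,0,0,0,0,0,-1]}}

```text
time: 9.1
position: [0.5863, -0.1006, 0.2067]
tool_rot: [0.726, 0.636, 0.172, 0.196]
ft_force: [0.6, 0.0, -0.1]
grip_width: 0.0868
grip_force: 0.0
```

```bash
python3 st.py; python3 ang.py;python3 ang.py
```

```text
t 9.1 hinge-frame TCP mm [-50.8 131.7  -2.8] q [-0.43  0.4   1.94  0.48  0.33 -0.72] F [ 0.61  0.03 -0.12] psi 30.2
rear pad [-13. 154.] front pad [-88. 110.]
[(np.float64(0.0), np.float64(1.595)), (np.float64(0.875), np.float64(1.595)), (np.float64(0.88), np.float64(1.595)), (np.float64(0.88), np.float64(1.595))]
[(np.float64(0.0), np.float64(1.595)), (np.float64(0.0), np.float64(1.595)), (np.float64(0.88), np.float64(1.595)), (np.float64(0.88), np.float64(1.55))]
```

Emit:
{"name": "jog_arm", "arguments": {"motion": [0,0,0,0,0,0,-1,0,0,0,0,0,0,-1,0,0,0,0,0,0,-1,0,0,0,0,0,0,-1,0,0,0,0,0,0,-1]}}

```text
time: 9.82
position: [0.5861, -0.1005, 0.2065]
tool_rot: [0.726, 0.636, 0.172, 0.196]
ft_force: [0.1, -0.2, -0.4]
grip_width: 0.0868
grip_force: 0.3
```

```bash
python3 st.py pics/s5.png; python3 ang.py
cat > low.py <<'E'
from h import *
def E(th):return np.array([-152*np.cos(th)+5*np.sin(th),152*np.sin(th)+5*np.cos(th)])
def low(th0,ths,rows,tedge=-8,psi=30.):
    o=robot.get_obs();p=o["position"]
    q=np.radians(psi);n=np.array([np.cos(q),np.sin(q)]);a=np.array([np.sin(q),-np.cos(q)])
    d=p-H;t0=(E(th0)-np.array([d@e,d[2]])*1e3)@a;s0=(E(th0)-np.array([d@e,d[2]])*1e3)@n
    print("s,t of edge",s0,t0)
    segs=[]
    for i,t in enumerate(ths):
        te=t0+(tedge-t0)*(i+1)/len(ths);c=E(t)-s0*n-te*a;segs.append((W(c[0],c[1],d@np.cross(Z,e)*1e3),Ro.from_quat(o["tool_rot"]),rows))
    plan(segs)
E
python3 -c "
from low import *
low(.88,[.78,.68,.58,.48,.38],4)"
```

```text
t 9.825 hinge-frame TCP mm [-50.9 131.5  -2.7] q [-0.43  0.4   1.94  0.48  0.33 -0.72] F [ 0.11 -0.16 -0.4 ] psi 30.2
rear pad [-13. 153.] front pad [-89. 110.]
[(np.float64(0.0), np.float64(1.595)), (np.float64(0.0), np.float64(1.595)), (np.float64(0.0), np.float64(1.595)), (np.float64(0.0), np.float64(1.55))]
s,t of edge -42.086305515123065 -11.299449705275046
[-0.0, -0.09, 0.01, 0.0, 0.0, 0.0] 
[-0.0, -0.09, 0.01, 0.0, 0.0, 0.0] 
[-0.0, -0.1, 0.02, 0.0, 0.0, 0.0] 
[-0.0, -0.09, 0.01, 0.0, 0.0, 0.0] 
-> [ 0.5745 -0.0989  0.1974]
[-0.0, -0.09, 0.02, 0.0, 0.0, 0.0] 
[-0.0, -0.09, 0.02, 0.0, 0.0, 0.0] 
[-0.0, -0.09, 0.03, 0.0, 0.0, 0.0] 
[-0.01, -0.1, 0.02, 0.0, 0.0, 0.0] 
-> [ 0.5635 -0.0979  0.1869]
[0.0, -0.09, 0.03, 0.0, 0.0, 0.0] 
[0.0, -0.09, 0.03, 0.0, 0.0, 0.0] 
[0.0, -0.09, 0.03, 0.0, 0.0, 0.0] 
[0.0, -0.08, 0.03, 0.0, 0.0, 0.0] 
-> [ 0.5539 -0.0966  0.1757]
[-0.0, -0.08, 0.04, 0.0, 0.0, 0.0] 
[-0.0, -0.09, 0.04, 0.0, 0.0, 0.0] 
[-0.0, -0.08, 0.04, 0.0, 0.0, 0.0] 
[-0.0, -0.09, 0.04, 0.0, 0.0, 0.0] 
-> [ 0.5455 -0.0955  0.1633]
[-0.0, -0.08, 0.05, 0.0, 0.0, 0.0] 
[-0.0, -0.08, 0.05, 0.0, 0.0, 0.0] 
[-0.0, -0.08, 0.05, 0.0, 0.0, 0.0] 
[-0.0, -0.08, 0.05, 0.0, 0.0, 0.0] 
-> [ 0.5385 -0.0946  0.1499]
```

View pics/s5.png

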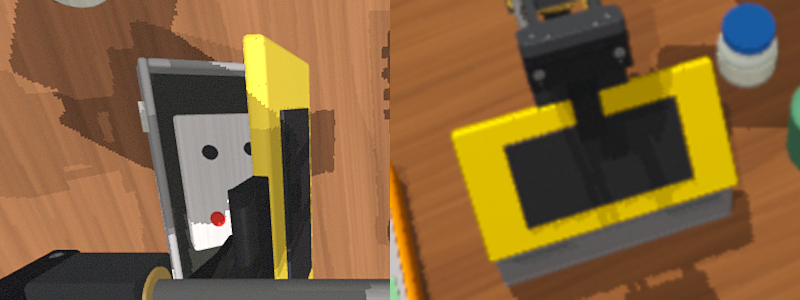

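The left panel shows the tab lying close to or on the front finger at (250,190). The right panel shows the lid half-way, its free edge at about (455,130)–(710,60). I'll correct the angle reading and confirm it is at rest.

```bash
python3 - <<'E'
s=open('ang.py').read()
s=s.replace("k=[t for t,s in zip(ths,on) if s]; best.append((round(min(k),3),round(max(k),3)) if k else None)","k=[t for t,s in zip(ths,on) if not s and t<1.35]; best.append(float(round(max(k),3)) if k else None)")
open('ang.py','w').write(s)
E
python3 ang.py;python3 ang.py
```

```text
[0.825, 0.83, 0.825, 0.825]
[0.825, 0.83, 0.825, 0.825]
```

Emit:
{"name": "jog_arm", "arguments": {"motion": [0,0,0,0,0,0,-1,0,0,0,0,0,0,-1,0,0,0,0,0,0,-1,0,0,0,0,0,0,-1]}}

```text
time: 10.62
position: [0.5863, -0.1005, 0.2067]
tool_rot: [0.726, 0.636, 0.172, 0.196]
ft_force: [-0.5, -0.0, -1.1]
grip_width: 0.0873
grip_force: 0.4
```

```bash
python3 st.py;python3 ang.py
```

```text
t 10.625 hinge-frame TCP mm [-50.8 131.7  -2.7] q [-0.43  0.4   1.94  0.48  0.33 -0.72] F [-0.49 -0.04 -1.14] psi 30.2
rear pad [-13. 154.] front pad [-88. 110.]
[0.825, 0.83, 0.825, 0.825]
```

It is at rest on the finger, with the angle unchanged for 0.8 s and the pad loaded. Next I'll lower it at about 0.2 rad/s.

Emit:
{"name": "jog_arm", "arguments": {"motion": [0,-0.09,0.01,0,0,0,-1,0,-0.09,0.01,0,0,0,-1,0,-0.09,0.01,0,0,0,-1,0,-0.09,0.01,0,0,0,-1,0,-0.09,0.02,0,0,0,-1,0,-0.09,0.02,0,0,0,-1,0,-0.09,0.02,0,0,0,-1,0,-0.09,0.02,0,0,0,-1,0,-0.09,0.03,0,0,0,-1,0,-0.09,0.03,0,0,0,-1,0,-0.09,0.03,0,0,0,-1,0,-0.09,0.03,0,0,0,-1]}}

```text
time: 12.18
position: [0.5539, -0.0963, 0.1764]
tool_rot: [0.726, 0.636, 0.172, 0.196]
ft_force: [-0.1, 0.6, -1.4]
grip_width: 0.0869
grip_force: 0.1
```

```bash
python3 st.py;python3 ang.py; python3 -c "
from low import *
low(.57,[.47,.37,.27],4)"
```

```text
t 12.175 hinge-frame TCP mm [-83.4 101.4  -2.4] q [-0.46  0.43  2.04  0.78  0.23 -1.05] F [-0.06  0.58 -1.38] psi 30.2
rear pad [-46. 123.] front pad [-121.   79.]
[None, None, 0.44, 1.32]
s,t of edge -43.042590274266196 -7.900068410106748
[-0.0, -0.08, 0.05, 0.0, 0.0, 0.0] 
[-0.0, -0.09, 0.04, 0.0, 0.0, 0.0] 
[-0.0, -0.08, 0.05, 0.0, 0.0, 0.0] 
[-0.0, -0.09, 0.04, 0.0, 0.0, 0.0] 
-> [ 0.5452 -0.0949  0.1629]
[-0.0, -0.08, 0.05, 0.0, 0.0, 0.0] 
[-0.0, -0.08, 0.05, 0.0, 0.0, 0.0] 
[-0.0, -0.08, 0.06, 0.0, 0.0, 0.0] 
[-0.0, -0.07, 0.05, 0.0, 0.0, 0.0] 
-> [ 0.5388 -0.0941  0.1494]
[-0.0, -0.07, 0.06, 0.0, 0.0, 0.0] 
[-0.0, -0.07, 0.06, 0.0, 0.0, 0.0] 
[-0.0, -0.08, 0.06, 0.0, 0.0, 0.0] 
[-0.01, -0.07, 0.07, 0.0, 0.0, 0.0] 
-> [ 0.5338 -0.0938  0.1349]
```

Emit:
{"name": "jog_arm", "arguments": {"motion": [0,-0.08,0.04,0,0,0,-1,0,-0.08,0.05,0,0,0,-1,0,-0.08,0.05,0,0,0,-1,0,-0.08,0.05,0,0,0,-1,0,-0.08,0.05,0,0,0,-1,0,-0.08,0.05,0,0,0,-1,0,-0.08,0.05,0,0,0,-1,0,-0.08,0.05,0,0,0,-1,0,-0.07,0.06,0,0,0,-1,0,-0.07,0.06,0,0,0,-1,0,-0.07,0.06,0,0,0,-1]}}

```text
time: 13.6
position: [0.5358, -0.0939, 0.1395]
tool_rot: [0.726, 0.636, 0.171, 0.196]
ft_force: [-0.6, -0.0, -0.7]
grip_width: 0.0869
grip_force: 0.5
```

```bash
python3 st.py pics/s6.png; python3 -c "
from low import *
low(.30,[.2,.1,0,-.06],6)"
```

```text
t 13.6 hinge-frame TCP mm [-101.6   64.5   -2.3] q [-0.47  0.5   2.12  1.43  0.17 -1.73] F [-0.61 -0.02 -0.74] psi 30.2
rear pad [-64.  86.] front pad [-139.   43.]
s,t of edge -43.70303878912543 -8.286060259397772
[-0.0, -0.05, 0.04, 0.0, 0.0, 0.0] 
[-0.0, -0.05, 0.04, 0.0, 0.0, 0.0] 
[-0.0, -0.04, 0.05, 0.0, 0.0, 0.0] 
[-0.0, -0.05, 0.04, 0.0, 0.0, 0.0] 
[-0.0, -0.04, 0.05, 0.0, 0.0, 0.0] 
[-0.0, -0.05, 0.04, 0.0, 0.0, 0.0] 
-> [ 0.5313 -0.0933  0.1248]
[-0.0, -0.04, 0.05, 0.0, 0.0, 0.0] 
[-0.0, -0.04, 0.05, 0.0, 0.0, 0.0] 
[-0.0, -0.04, 0.05, 0.0, 0.0, 0.0] 
[-0.0, -0.04, 0.05, 0.0, 0.0, 0.0] 
[-0.0, -0.04, 0.04, 0.0, 0.0, 0.0] 
[-0.0, -0.04, 0.05, 0.0, 0.0, 0.0] 
-> [ 0.5289 -0.093   0.1099]
[-0.0, -0.04, 0.05, 0.0, 0.0, 0.0] 
[-0.0, -0.04, 0.05, 0.0, 0.0, 0.0] 
[-0.0, -0.04, 0.05, 0.0, 0.0, 0.0] 
[-0.0, -0.03, 0.05, 0.0, 0.0, 0.0] 
[-0.0, -0.04, 0.05, 0.0, 0.0, 0.0] 
[-0.0, -0.03, 0.06, 0.0, 0.0, 0.0] 
-> [ 0.5275 -0.0928  0.0948]
[-0.0, -0.02, 0.03, 0.0, 0.0, 0.0] 
[-0.0, -0.02, 0.03, 0.0, 0.0, 0.0] 
[-0.0, -0.02, 0.03, 0.0, 0.0, 0.0] 
[-0.0, -0.02, 0.03, 0.0, 0.0, 0.0] 
[-0.0, -0.02, 0.04, 0.0, 0.0, 0.0] 
[-0.0, -0.02, 0.03, 0.0, 0.0, 0.0] 
-> [ 0.5272 -0.0928  0.0858]
```

View pics/s6.png

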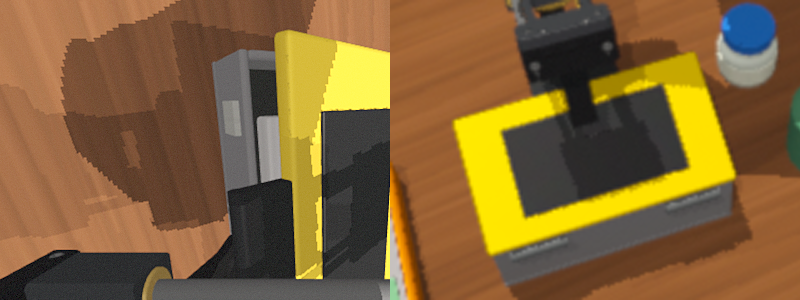

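The left panel shows the tab still on the front finger at (260,200). The right panel shows the lid nearly level. I'll continue more slowly.

Emit:
{"name": "jog_arm", "arguments": {"motion": [0,-0.05,0.04,0,0,0,-1,0,-0.05,0.04,0,0,0,-1,0,-0.05,0.04,0,0,0,-1,0,-0.05,0.04,0,0,0,-1,0,-0.05,0.05,0,0,0,-1,0,-0.05,0.05,0,0,0,-1,0,-0.04,0.05,0,0,0,-1,0,-0.04,0.05,0,0,0,-1,0,-0.04,0.05,0,0,0,-1,0,-0.04,0.05,0,0,0,-1]}}

```text
time: 15.0
position: [0.5294, -0.0931, 0.1145]
tool_rot: [0.726, 0.636, 0.171, 0.196]
ft_force: [-0.9, 1.1, -0.7]
grip_width: 0.0872
grip_force: 0.8
```

```bash
python3 st.py; python3 -c "
from low import *
low(.14,[.07,0,-.07],5)"
```

```text
t 15.0 hinge-frame TCP mm [-108.2   39.5   -2.3] q [-0.48  0.56  2.15  1.94  0.18 -2.25] F [-0.89  1.1  -0.7 ] psi 30.2
rear pad [-71.  61.] front pad [-146.   18.]
s,t of edge -42.73480830264328 -9.287137745600344
[-0.0, -0.03, 0.04, 0.0, 0.0, 0.0] 
[-0.0, -0.03, 0.04, 0.0, 0.0, 0.0] 
[-0.0, -0.03, 0.04, 0.0, 0.0, 0.0] 
[-0.0, -0.04, 0.04, 0.0, 0.0, 0.0] 
[-0.0, -0.03, 0.04, 0.0, 0.0, 0.0] 
-> [ 0.5279 -0.0929  0.1044]
[-0.0, -0.03, 0.04, 0.0, 0.0, 0.0] 
[-0.0, -0.03, 0.04, 0.0, 0.0, 0.0] 
[-0.0, -0.03, 0.04, 0.0, 0.0, 0.0] 
[-0.0, -0.03, 0.04, 0.0, 0.0, 0.0] 
[-0.0, -0.03, 0.05, 0.0, 0.0, 0.0] 
-> [ 0.5269 -0.0928  0.0941]
[-0.0, -0.03, 0.04, 0.0, 0.0, 0.0] 
[-0.0, -0.03, 0.04, 0.0, 0.0, 0.0] 
[-0.0, -0.03, 0.05, 0.0, 0.0, 0.0] 
[-0.0, -0.02, 0.04, 0.0, 0.0, 0.0] 
[-0.0, -0.03, 0.05, 0.0, 0.0, 0.0] 
-> [ 0.5265 -0.0928  0.0837]
```

Emit:
{"name": "jog_arm", "arguments": {"motion": [0,-0.03,0.04,0,0,0,-1,0,-0.03,0.04,0,0,0,-1,0,-0.03,0.04,0,0,0,-1,0,-0.03,0.04,0,0,0,-1,0,-0.03,0.04,0,0,0,-1,0,-0.03,0.04,0,0,0,-1,0,-0.03,0.04,0,0,0,-1,0,-0.03,0.04,0,0,0,-1,0,-0.03,0.04,0,0,0,-1,0,-0.03,0.04,0,0,0,-1,0,-0.03,0.04,0,0,0,-1,0,-0.03,0.04,0,0,0,-1]}}

```text
time: 16.5
position: [0.527, -0.0928, 0.0906]
tool_rot: [0.726, 0.636, 0.172, 0.196]
ft_force: [-4.8, -0.4, -0.7]
grip_width: 0.0868
grip_force: 1.9
```

```bash
python3 st.py pics/s7.png
```

```text
t 16.5 hinge-frame TCP mm [-110.5   15.6   -2.2] q [-0.48  0.62  2.17  2.27  0.23 -2.59] F [-4.79 -0.42 -0.65] psi 30.2
rear pad [-73.  38.] front pad [-148.   -6.]
```

View pics/s7.png

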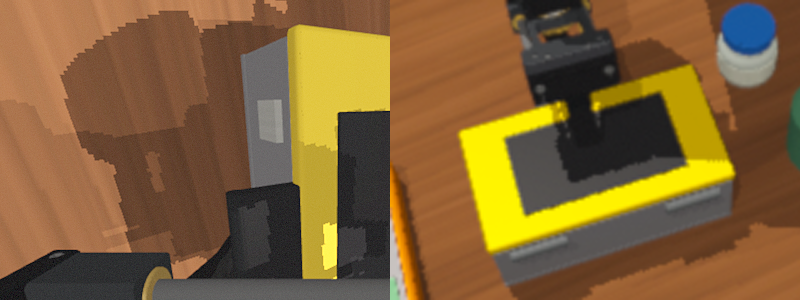

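The lid looks level on the rim in the right panel and the sideways force is 5 N, so it is practically shut with the finger wedged at the tab's edge. I'll back the finger off slowly.

Emit:
{"name": "jog_arm", "arguments": {"motion": [0,-0.03,0,0,0,0,-1,0,-0.03,0,0,0,0,-1,0,-0.03,0,0,0,0,-1,0,-0.03,0,0,0,0,-1,0,-0.03,0,0,0,0,-1,0,-0.03,0,0,0,0,-1,0,-0.03,0,0,0,0,-1,0,-0.03,0,0,0,0,-1,0,0,0,0,0,0,-1]}}

```text
time: 17.77
position: [0.5187, -0.0915, 0.0859]
tool_rot: [0.726, 0.636, 0.172, 0.196]
ft_force: [0.9, -0.8, -0.9]
grip_width: 0.087
grip_force: 0.0
```

```bash
python3 st.py pics/s8.png
python3 - <<'E'
import cv2,numpy as np
from h import *
im=robot.camera("scene");h=cv2.cvtColor(im,cv2.COLOR_BGR2HSV);m=cv2.inRange(h,(22,150,60),(34,255,255))[205:320,220:352]
m=cv2.morphologyEx(m,cv2.MORPH_OPEN,np.ones((3,3)))
p=np.argwhere(m)[:,::-1].astype(np.float32);
hull=cv2.convexHull(p).reshape(-1,2)+[220,205]
print(cv2.approxPolyDP(hull.astype(np.float32),3,True).reshape(-1,2).tolist())
for t in(0,.05,.1):
    print(t,[proj("scene",W(-122*np.cos(t)+12*np.sin(t),122*np.sin(t)+12*np.cos(t),y)).round(1) for y in(-112,112)])
E
```

```text
t 17.775 hinge-frame TCP mm [-119.    10.9   -2. ] q [-0.49  0.63  2.19  2.36  0.25 -2.69] F [ 0.95 -0.82 -0.91] psi 30.2
rear pad [-81.  33.] front pad [-157.  -11.]
[[337.0, 261.0], [239.0, 290.0], [228.0, 243.0], [320.0, 216.0]]
0 [array([226.5, 242.2]), array([319.8, 214.9])]
0.05 [array([226. , 241.3]), array([319.9, 213.8])]
0.1 [array([225.6, 240.4]), array([320. , 212.8])]
```

View pics/s8.png

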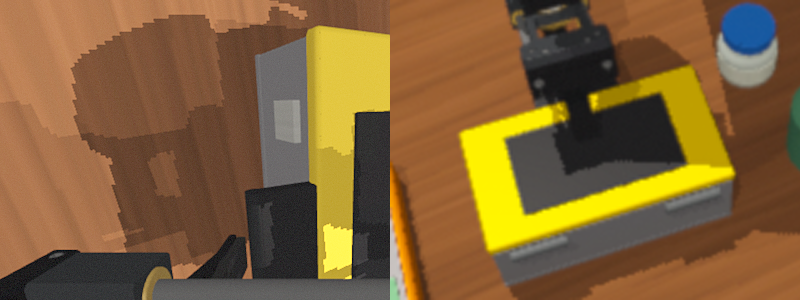

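The finger is clear of the tab, with a visible gap at (242,240), and the lid corners match θ≈0. I'll withdraw along the fingers.

Emit:
{"name": "jog_arm", "arguments": {"motion": [0,-0.05,-0.1,0,0,0,-1,0,0,-0.2,0,0,0,-1,0,0,-0.25,0,0,0,-1,0,0,-0.25,0,0,0,-1,0,0,-0.25,0,0,0,-1,0,0,-0.25,0,0,0,-1,0,0,-0.25,0,0,0,-1,0,0,-0.1,0,0,0,-1,0,0,0,0,0,0,-1,0,0,0,0,0,0,-1]}}

```text
time: 19.23
position: [0.484, -0.0869, 0.1419]
tool_rot: [0.726, 0.636, 0.172, 0.196]
ft_force: [0.9, 0.9, -0.3]
grip_width: 0.0872
grip_force: 0.0
```

```bash
python3 st.py pics/s9.png
python3 - <<'E'
import cv2,numpy as np
from h import *
im=robot.camera("scene");a=cv2.imread("pics/scene0.png");d=cv2.absdiff(im,a).max(2)
for n,(u,v) in dict(meter=(190,297),res=(375,240),jar=(343,208),adapter=(159,222),driver=(396,135),tray=(458,167)).items():print(n,d[v-12:v+12,u-10:u+10].mean())
E
```

```text
t 19.225 hinge-frame TCP mm [-153.9   66.9   -1.7] q [-0.53  0.47  2.24  1.86  0.2  -2.21] F [ 0.86  0.89 -0.26] psi 30.2
rear pad [-116.   89.] front pad [-191.   45.]
meter 3.76875
res 18.2
jar 38.645833333333336
adapter 35.68333333333333
driver 3.80625
tray 3.9770833333333333
```

View pics/s9.png

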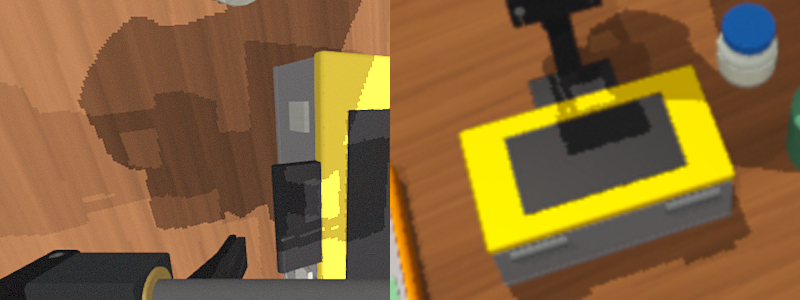

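The gripper is clear and the lid is shut. The jar is at the same pixels as before; the differences there and at the adapter are most likely the arm's shadow.

```bash
python3 -c "
from rig import robot
print(robot.hand_in())"
```

```text
the job is handed in; nothing more can be done
None
```

I tipped the lid over, caught it on the front finger at about 0.85 rad and held it still, then lowered it gently until it was shut. I backed the gripper clear and handed the job in at about 19 s; no verdict came back.

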